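Draw a drying tray out to its sprung stop with a hand hook

ROBOT

A 7-joint arm with a two-finger parallel gripper is mounted at the origin on a cart in front of the work surface, level with it; the furniture and walls round the work are solid. World frame = base frame: x ahead of the robot, y to its left, z up, the work surface at z = 0. Lengths are in mm, angles in rad, forces in N, time in s.
With the tool pointing down it reaches from about 400 to 900 mm from the base axis. Payload 5.6 kg.
Tool frame: the origin (TCP) lies on the mounting face of the last link; the fingertips stand 190 mm ahead of it and the grasp point (between the pads) lies 171 mm ahead of it; z points along the fingers, x is the direction in which the jaws open and shut, and the axes are right-handed (so a half turn about z gives the same grasp; the last joint's range is limited). The gripper opens to 92 mm and grips with 3 to 60 N. Pads are 20 mm wide; open, the fingers measure 128 mm over their backs; the gripper's body (75 mm by 189 mm) begins 69 mm behind the grasp point.
Start: joints at [1.241, 0.468, -0.012, 1.603, 0.006, 1.071, -0.056], TCP at [183.838, -623.462, 404.692] pointing down, gripper open.
Joint ranges: [-2.53, 2.53], [-0.31, 2.02], [-1.57, 1.55], [0.28, 2.44], [-1.29, 4.43], [0.15, 1.84], [-2.92, 2.92]. Speed limits (rad/s): [2.57, 2.57, 3.14, 3.14, 3.14, 3.14, 3.14].

INTERFACE

Orientations are given as a rotation vector (axis times angle).
In Python, from cell import env gives the robot as it stands.
- The arm moves only by the tool send_rows, never from a script. Its argument "motion" is one flat list of numbers, 7 for each row, row after row: the shift along the tool's x, y, z in m, then the turn, a rotation vector about the tool's x, y, z in degrees, then the finger opening in m, from 0 to 0.0919. In form: [x, y, z, wx, wy, wz, fingers, x, y, z, wx, wy, wz, fingers, ...]. A call has exactly 10 rows; each row shifts and turns the commanded pose from where the row before left it, along the tool's axes as they then stand; what a row does not reach is not made up. A row lasts 1/8 s, in which the tool goes at most 62.5 mm and 10.7 degrees, less where a joint would pass 70% of its speed; a pose out of reach is approached as far as the arm can. A call is refused whole if a number of a shift passes 0.0625 or a number of a turn 10.7, either way. A call with a gripper value outside its range is refused whole. The fingers move at their own pace and stop on an object; "grip_force" is the grip in N (left out, the last holds). Time passes only in rows, so rows that do not move let the fingers close, or fill a call up. It gives the time, the measured TCP pose, the force and the opening at its end, in the units of the state.
- env.get_state(): the state, without advancing time (a new reading comes with each control period).
- env.snapshot(name): name is "scene" or "top" or "wrist"; returns the picture (400x640x3 uint8, blue, green, red); there is no depth.
- env.get_calibration(name): a dict with "fov_y" (degrees; the focal length in pixels is half the picture's height over the tangent of half this angle, whatever the lens; pixels are square), "cx", "cy" (the principal point, pixels), "rvec" (rotation vector, rad) and "tvec" (3), from world to camera coordinates, as OpenCV has them; the wrist camera has in their place "T_tool_cam" (4x4, takes a point from camera to tool coordinates, whose origin is the TCP and whose axes are the tool frame's). Camera axes: x right, y down, z forward; pixel columns grow to the right and rows downward; lengths in mm; the calibration is good to about 2 mm. The wrist camera is an equidistant fisheye: a pixel r from the principal point sees the ray r / f radians off the axis. A picture is of the moment at which its call begins: read the wrist's pose just before it. get_calibration takes no time and is no camera call.
- env.sign_off(): hands the job in, once; it reports no verdict.
The state is a dict: "time_s": time; "joints": joint angles; "joint_velocities": joint speeds; "joint_torque": joint torques, N m; "position": TCP position; "tcp_rot": TCP orientation; "force": force on the tool from outside, world axes, zero at the start; "wrist_torque": the same for the moment, N m; "width": finger opening in mm.
Only numpy, scipy, OpenCV 4.12 (cv2) and the standard library are available. Lean on these libraries where they do the work, as an engineer would, in place of code of your own. Each camera call takes 0.05 s, during which the arm holds its last target.

TASK

Pick up the wooden-handled hand hook, lower its tip into the eye on the front of the drying-cabinet tray and draw the tray gently out until its hidden sprung stop is felt, then hold it firmly against that stop for about half a second, with a pull of about 12 newtons and never more than 20. Then unhook, leaving the tray out with the stone cast still standing on it, and lay the hook down on the bench, upright as it was and well clear of the tray. Move the tray only with the hook, and leave the other things on the bench where they are.

Things in the scene. Friction and masses are not known exactly. Their poses are not given: they have to be found in the camera images.
- pull_hook: Loose hand hook, 0.15 kg. Wooden handle block 90 (x) x 22 (y) x 30 mm high, lying upright on the bench; take it across the 22 mm. Origin: centre of the handle's underside, z up, x towards the hook. A 6 mm steel rod leaves the handle's front at half height, rises to a level run 43 mm above the underside (centre line, x = 64 to 100 mm), then turns straight down at x = 100 mm.
- hook_tip (a point): Lower end of the hook's downturned rod (6 mm thick, round end), 100 mm ahead (+x) of the hook's origin and 3 mm above the plane of the handle's underside.
- cabinet: Low fixed white drying cabinet, 140 deep (x) x 144 wide (y) x 100 mm high. Origin on the bench under the middle of its open front (104 mm wide, 56 mm high); x points INTO it, so the tray is drawn out along -x. A 6 mm thick base plate with 12 mm high edge strips reaches 105 mm out in front and carries the tray.
- tray: Loose steel tray in the cabinet, 120 (x) x 100 (y) mm, rim 20 mm high, about 0.3 kg (varies), axes as the cabinet's, guided sideways with 2 mm play. Origin: centre of its underside, at the start 58 to 66 mm inside the opening (x in the cabinet's frame). Drag below 5 N. It meets the hidden stop with its origin somewhere from 22 mm inside to 18 mm outside the opening, different each time.
- mouth (a point): Mouth of the cabinet: middle of the opening's lower edge, 6 mm above the cabinet's origin (this does NOT show where the stop is). Behind it, out of sight, is the sprung stop: from first touch the resistance grows by 1 N per mm for 15 mm, then it is rigid and the pull shoots past 20 N, so it must be felt by force. A steady pull of 8 to 20 N there is right; let go, the tray may spring back.
- eye (a point): Centre of the level ring (eye) on the tray's front: 6 mm round bar, hole 16 mm across, axis vertical; 77 mm ahead (-x) of the tray's origin, 39 mm above the tray's underside, 45 mm above the bench. The hook's tip should reach about 10 mm below the ring's centre plane; the base plate is 39 mm below it.
- cast: Loose yellowish stone dental cast, 58 x 65 x 33 mm, 0.12 kg, standing on the tray's floor (3 mm thick); origin at the centre of its underside.
- spare_cast: Bystander: whitish stone dental cast, 58 x 65 x 33 mm, on the bench; origin at the centre of its underside. Leave alone.
- small_jar: Bystander: small jar with a dark lid, 47 mm across, 44 mm high, on the bench right of the cabinet; origin at the centre of its underside. Leave alone.
- wax_box: Bystander: flat pink box, 68 x 150 x 32 mm, on the bench left of the cabinet; origin at the centre of its underside. Leave alone.
Mind the look-alikes: they are no part of the job. There is more than one size of the pull_hook; the one meant has the size given above.

How it is judged:
By the outcome, as a careful person would: the job done as asked, in the order asked, and still so for the second after the job is handed in, with the robot touching nothing.
It also fails if it takes over 72 s, if anything falls off the work surface, if the arm or the gripper's body presses on something with over 40 N, if the wrist force passes 120 N, or if a joint passes its speed limit or range.

## Working session

There is one attempt and no reset: what is moved stays moved. The work goes in short steps, Python scripts to look and compute and a tool call to move; the robot and the scene stay as the last step left them, time stands still between calls to the robot, and variables do not carry over. Pictures are saved under pics/ and viewed, and the job is handed in when it is done.

Besides the shell and the picture viewer there is one more tool, called by a JSON object that holds its "name" and its "arguments". send_rows: Moves the arm, as the interface text tells. Its arguments: {"type":"object","properties":{"motion":{"type":"array","items":{"type":"number"}},"grip_force":{"type":"number"}},"required":["motion"]}

```bash
ls; mkdir -p pics
python3 - <<'E'
from cell import env
import cv2
s=env.get_state();print(s)
for n in ("scene","top"):
    cv2.imwrite(f"pics/{n}0.png",env.snapshot(n)); print(n,env.get_calibration(n))
cv2.imwrite("pics/wrist0.png",env.snapshot("wrist"));print(env.get_calibration("wrist"))
E
```

```text
pics
{'time_s': 0.0, 'joints': array([ 1.24101935,  0.46840648, -0.01162383,  1.60363702,  0.00600907,
        1.07144263, -0.05627684]), 'joint_velocities': array([-0.00276478, -0.00060566, -0.00031996,  0.00024253, -0.00113272,
       -0.0008197 , -0.00031202]), 'joint_torque': array([ 9.81098274e-04, -5.20575249e+01, -1.23519270e-02, -2.43749660e+01,
       -5.66653954e-02,  1.72013242e-02,  1.66703121e-04]), 'position': array([ 183.75130044, -623.21637063,  403.71550549]), 'tcp_rot': array([-2.51525719e+00,  1.88062255e+00,  2.45154446e-03]), 'force': array([-0.08065993,  0.85994688,  1.45270234]), 'wrist_torque': array([-0.02997461,  0.03899457, -0.026933  ]), 'width': 92.11362154102453}
scene {'fov_y': 53.400805318403684, 'cx': 311.54029207893905, 'cy': 194.9404127254886, 'rvec': array([ 1.22354592, -2.08576559,  1.09500825]), 'tvec': array([493.77031854, 276.29103741, 550.72138695])}
top {'fov_y': 42.39306357723075, 'cx': 322.49961377606644, 'cy': 196.09116165707866, 'rvec': array([ 2.16062587, -2.10381148,  0.18651147]), 'tvec': array([ 231.2805239 ,  580.1027428 , 1006.07012383])}
{'fov_y': 65.70646984690485, 'cx': 320.7248261475199, 'cy': 204.88922155285314, 'T_tool_cam': array([[ 9.99999481e-01,  5.34287397e-04,  8.67215903e-04,
         6.23105264e-02],
       [-7.37370352e-04,  9.67083764e-01,  2.54457168e-01,
        -7.16028442e+01],
       [-7.02717161e-04, -2.54457675e-01,  9.67083656e-01,
         1.92877988e+01],
       [ 0.00000000e+00,  0.00000000e+00,  0.00000000e+00,
         1.00000000e+00]])}
```

View pics/scene0.png

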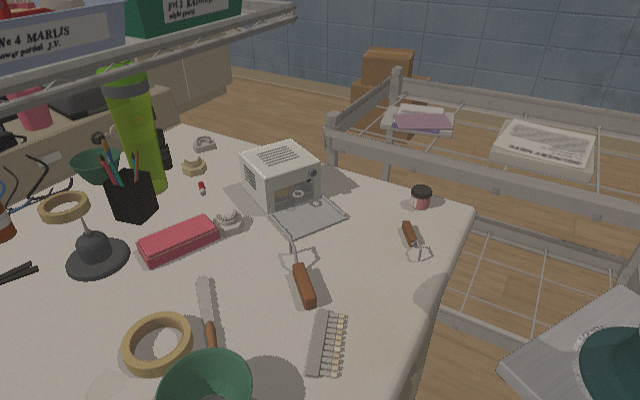

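View pics/top0.png

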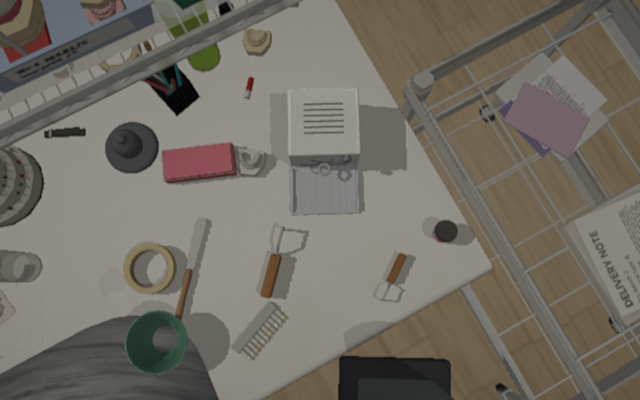

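View pics/wrist0.png

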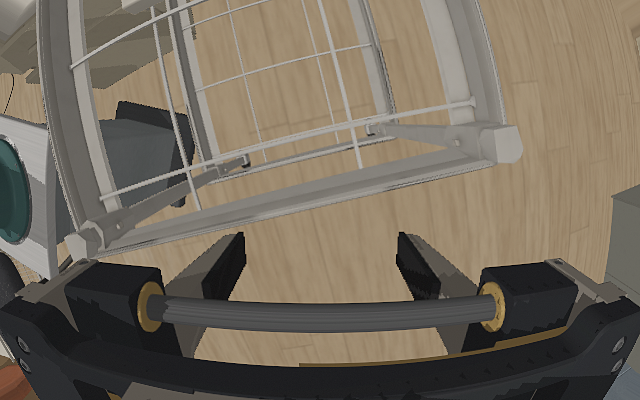

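The scene shows a big hook (wooden handle at scene (304,285), top (271,275)) and a small one (scene (409,233), top (397,268)). The cabinet is at top (323,125) with the base plate in front, and the eye lies around top (323,168). I'll enlarge the crops and measure.

```bash
cat > h.py <<'E'
import numpy as np, cv2
from scipy.spatial.transform import Rotation as R
from cell import env
def cam(n):
    c=env.get_calibration(n); f=200/np.tan(np.radians(c["fov_y"])/2)
    M=R.from_rotvec(c["rvec"]).as_matrix(); t=np.array(c["tvec"]).ravel()
    return f,c["cx"],c["cy"],M,t
def ray(n,u,v):
    f,cx,cy,M,t=cam(n); d=M.T@np.array([(u-cx)/f,(v-cy)/f,1]); return -M.T@t,d/np.linalg.norm(d)
def plane(n,u,v,z):
    o,d=ray(n,u,v); return o+d*(z-o[2])/d[2]
def proj(n,p):
    f,cx,cy,M,t=cam(n); q=M@np.asarray(p,float)+t; return np.array([cx+f*q[0]/q[2],cy+f*q[1]/q[2]])
def wray(u,v,s):
    c=env.get_calibration("wrist"); f=200/np.tan(np.radians(c["fov_y"])/2)
    x,y=u-c["cx"],v-c["cy"]; r=np.hypot(x,y); a=r/f
    d=np.array([np.sin(a)*x/max(r,1e-9),np.sin(a)*y/max(r,1e-9),np.cos(a)])
    T=np.array(c["T_tool_cam"]); Rt=R.from_rotvec(s["tcp_rot"]).as_matrix()
    return Rt@T[:3,3]+s["position"], Rt@T[:3,:3]@d
def wplane(u,v,z,s):
    o,d=wray(u,v,s); return o+d*(z-o[2])/d[2]
def wproj(p,s):
    c=env.get_calibration("wrist"); f=200/np.tan(np.radians(c["fov_y"])/2)
    T=np.array(c["T_tool_cam"]); Rt=R.from_rotvec(s["tcp_rot"]).as_matrix()
    q=T[:3,:3].T@(Rt.T@(np.asarray(p,float)-s["position"])-T[:3,3]); a=np.arctan2(np.hypot(q[0],q[1]),q[2]); n=np.hypot(q[0],q[1])
    return np.array([c["cx"]+f*a*q[0]/n,c["cy"]+f*a*q[1]/n])
E
python3 - <<'E'
from h import *
t=cv2.imread("pics/top0.png"); s=cv2.imread("pics/scene0.png")
a=cv2.resize(t[80:310,240:440],None,fx=3,fy=2.6*3/2.6,interpolation=cv2.INTER_CUBIC)[:600] 
b=cv2.resize(s[140:310,230:450],None,fx=3.5,fy=3.5,interpolation=cv2.INTER_CUBIC)[:600]
cv2.imwrite("pics/topc.png",a);cv2.imwrite("pics/scenec.png",b)
hsv=cv2.cvtColor(t,cv2.COLOR_BGR2HSV)
m=cv2.inRange(hsv,(3,90,40),(18,255,220));m[:, :230]=0;m[:230]=0;m[310:]=0;m[:,430:]=0
n,l,st,ce=cv2.connectedComponentsWithStats(m)
for i in range(1,n):
    if st[i,4]>60:
        r=cv2.minAreaRect(np.argwhere(l==i)[:,::-1].astype(np.float32)); c=cv2.boxPoints(r)
        P=[plane("top",*q,30)[:2].round(1) for q in c]; print(st[i],r,P, plane("top",*r[0],30), np.linalg.norm(P[0]-P[1]),np.linalg.norm(P[1]-P[2]))
for q in [(289,157),(358,157),(290,214),(358,214),(288,88),(358,88)]: print(q,plane("top",*q,100),plane("top",*q,12))
E
```

```text
[261 254  20  44 457] ((270.4283142089844, 275.4806823730469), (10.584635734558105, 43.48984909057617), 15.068489074707031) [array([371.1, 368. ]), array([456. , 348.9]), array([450.9, 327.8]), array([366.2, 347.2])] [410.75042214 348.02983726  30.        ] 87.0219512536923 21.707602354935442
[387 254  19  29 230] ((396.300048828125, 267.9000244140625), (7.602630138397217, 29.96331024169922), 26.56505012512207) [array([408.7, 112.9]), array([463.6,  85.7]), array([457. ,  71.8]), array([402.2,  99.1])] [432.75739159  92.45238023  30.        ] 61.26867062373725 15.387332452377846
(289, 157) [641.42833585 314.77655759 100.        ] [663.54101954 320.84032658  12.        ]
(358, 157) [645.15869569 178.64518904 100.        ] [667.60311945 172.60282549  12.        ]
(290, 214) [528.08867481 308.60159273 100.        ] [540.12208747 314.11622347  12.        ]
(358, 214) [531.62670862 177.00391556 100.        ] [543.97475784 170.81559392  12.        ]
(288, 88) [784.68736849 322.15584102 100.        ] [819.54004631 328.87584806  12.        ]
(358, 88) [788.65559264 180.71964978 100.        ] [823.86116376 174.86176757  12.        ]
```

View pics/topc.png

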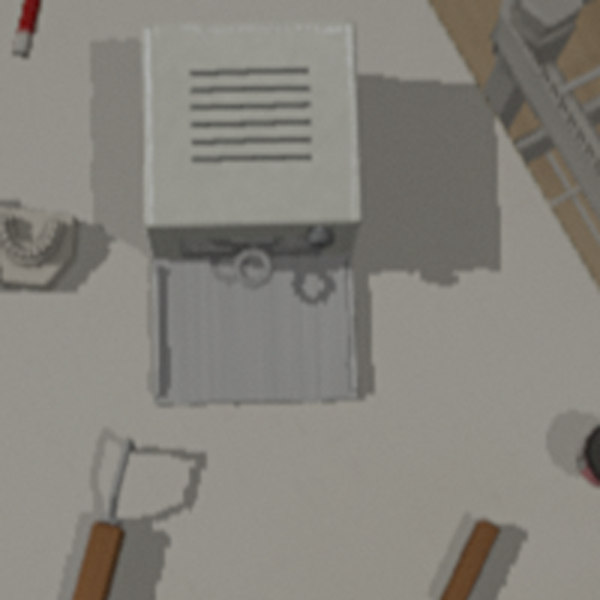

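View pics/scenec.png

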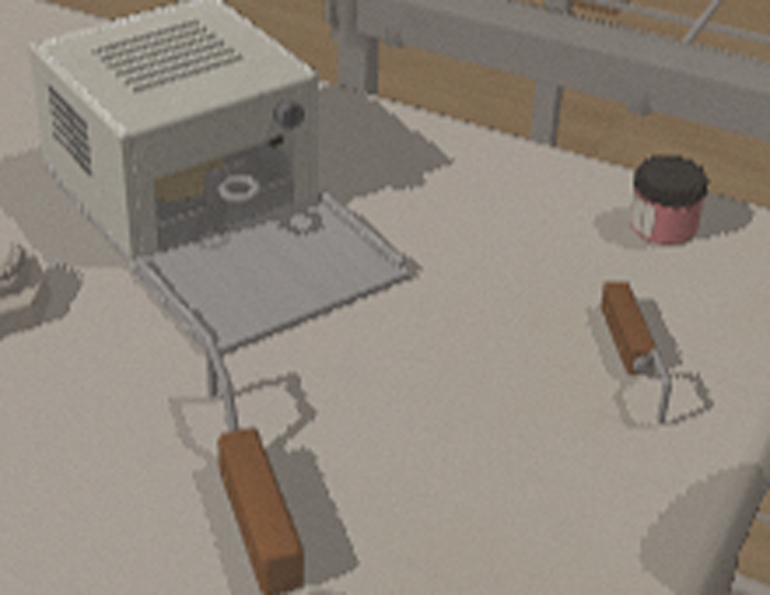

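Run:
```python
from h import *
def tri(a,b):
    o1,d1=ray("top",*a);o2,d2=ray("scene",*b)
    s=np.linalg.lstsq(np.c_[d1,-d2],o2-o1,rcond=None)[0]; p,q=o1+s[0]*d1,o2+s[1]*d2
    return ((p+q)/2).round(1),np.linalg.norm(p-q).round(1)
def T(u,v): return (240+u/3-.33,80+v/3-.33)
def S(u,v): return (230+u/3.5-.36,140+v/3.5-.36)
print("eye",tri(T(254,268),S(238,187)),plane("top",*T(254,268),45),plane("scene",*S(238,187),45))
print("hook front bend",plane("top",*T(129,443),43), tri(T(129,443),S(212,340)))
print("handle front",plane("top",*T(108,522),30))
for a in [(145,30),(355,22),(360,220),(148,224)]: print("cabtop",plane("top",*T(*a),100))
print("plate corner",[plane("top",*T(*a),12) for a in [(155,403),(358,399)]])
for a in [(30,48),(218,0),(316,75),(127,137)]: print("cabtop scene",plane("scene",*S(*a),100))
print("plate sc",[plane("scene",*S(*a),6) for a in [(222,350),(413,272)]])
t=cv2.imread("pics/top0.png"); g=t
hs=cv2.cvtColor(t,cv2.COLOR_BGR2HSV)
print([t[int(y),int(x)] for x,y in [(323,95),(300,150),(270,100),(323,200),(380,130)]])
```

```text
eye (array([632.4, 246.6,  48.1]), np.float64(5.3)) [631.65671663 244.3405648   45.        ] [638.22361763 246.67094857  45.        ]
hook front bend [508.08230529 326.08382685  43.        ] (array([508.7, 327.4,  46.3]), np.float64(3.7))
handle front [455.08480897 339.23971461  30.        ]
cabtop [781.13729156 322.01515269 100.        ]
cabtop [790.77933406 180.74360713 100.        ]
cabtop [653.37603972 175.46129615 100.        ]
cabtop [646.834865   314.97217836 100.        ]
plate corner [array([540.19069123, 311.30077881,  12.        ]), array([546.86247189, 168.73989956,  12.        ])]
cabtop scene [782.33055809 327.43920625 100.        ]
cabtop scene [783.48273426 186.0064126  100.        ]
cabtop scene [654.97118654 179.56413761 100.        ]
cabtop scene [646.01642076 316.06656402 100.        ]
plate sc [array([542.24888841, 308.00405812,   6.        ]), array([549.85265078, 169.07559838,   6.        ])]
[array([142, 149, 149], dtype=uint8), array([140, 148, 148], dtype=uint8), array([120, 127, 130], dtype=uint8), array([127, 129, 130], dtype=uint8), array([ 99, 105, 108], dtype=uint8)]
```

Run:
```python
from h import *
s=env.get_state(); M=R.from_rotvec(s["tcp_rot"]).as_matrix(); print(M.round(3)); print(np.degrees(np.arctan2(M[1,:2],M[0,:2])), np.degrees(np.arctan2(*s["position"][1::-1])))
for n in("top","scene"):
    f,cx,cy,M,t=cam(n); print(n,-M.T@t)
for p in [(410,350,171),(410,350,400),(500,-100,400)]: print(proj("top",p),proj("scene",p))
```

```text
[[ 0.283 -0.959 -0.001]
 [-0.959 -0.283  0.001]
 [-0.001  0.    -1.   ]]
[ -73.5709726  -163.57096114] -73.57433681173833
top [ 392.77502884  246.59052303 1089.54479379]
scene [-25.88353547 572.46969397 543.18358126]
[261.68498865 274.30354401] [303.46958728 215.79010691]
[242.35612387 270.50320536] [299.52171042  66.16028168]
[578.38396784 212.20244097] [494.9392102   16.44907714]
```

The large handle measures 87 x 21.7 mm (nominal 90 x 22), so it is the pull_hook. The one at top (396,268) measures 61 x 15 and is the look-alike. In the crop, the big hook's rod ends at about (508,326), which is 100 mm from the handle centre, so that fits too. I'll swing over now.

{"name": "send_rows", "arguments": {"motion": [-0.003,-0.03,0,0,0,-2.6,0.0919,-0.005,-0.055,0,0,0,-5.2,0.0919,-0.006,-0.058,0,0,0,-5.2,0.0919,-0.006,-0.058,0,0,0,-5.2,0.0919,-0.006,-0.058,0,0,0,-5.2,0.0919,-0.006,-0.058,0,0,0,-5.2,0.0919,-0.006,-0.058,0,0,0,-5.2,0.0919,-0.006,-0.057,0,0,0,-5.2,0.0919,-0.006,-0.057,0,0,0,-5.2,0.0919,-0.006,-0.057,0,0,0,-5.2,0.0919]}}

```text
time_s: 1.4
position: [565.4, -247.3, 404.7]
tcp_rot: [-3.073, 0.648, -0.001]
force: [1.0, 0.9, 0.6]
width: 91.7
```

{"name": "send_rows", "arguments": {"motion": [-0.006,-0.055,0,0,0,-5.2,0.0919,-0.006,-0.055,0,0,0,-5.2,0.0919,-0.006,-0.055,0,0,0,-5.2,0.0919,-0.006,-0.055,0,0,0,-5.2,0.0919,-0.006,-0.055,0,0,0,-5.2,0.0919,-0.006,-0.055,0,0,0,-5.2,0.0919,-0.006,-0.055,0,0,0,-6.2,0.0919,-0.006,-0.052,0,0,0,-8.2,0.0919,-0.006,-0.05,0,0,0,-8.2,0.0919,-0.006,-0.03,0,0,0,-8.2,0.0919]}}

```text
time_s: 2.65
position: [515.2, 250.8, 405.0]
tcp_rot: [-2.965, -1.035, -0.0]
force: [0.0, -0.0, 0.6]
width: 91.9
```

```bash
cat >> h.py <<'E'
def st():
    s=env.get_state(); M=R.from_rotvec(s["tcp_rot"]).as_matrix()
    print("t",round(s["time_s"],2),"pos",s["position"].round(1),"yawx",np.degrees(np.arctan2(M[1,0],M[0,0])).round(2),"zax",M[:,2].round(4),"F",s["force"].round(2),"w",round(s["width"],1)); return s,M
def shot(n,name,sc=1):
    im=env.snapshot(n); cv2.imwrite(f"pics/{name}.png",im); return im
E
python3 - <<'E'
from h import *
s,M=st(); shot("wrist","w1")
print(s["joints"].round(3), M.T@(np.array([411,348,300])-s["position"]))
E
```

```text
t 2.65 pos [515.2 250.8 405. ] yawx 38.48 zax [-3.0e-04  1.7e-03 -1.0e+00] F [ 0.   -0.03  0.58] w 91.9
[ 0.041  0.443 -0.714  1.76   0.325  1.06  -0.115] [ -21.18775983 -140.74288253  105.17748202]
```

View pics/w1.png

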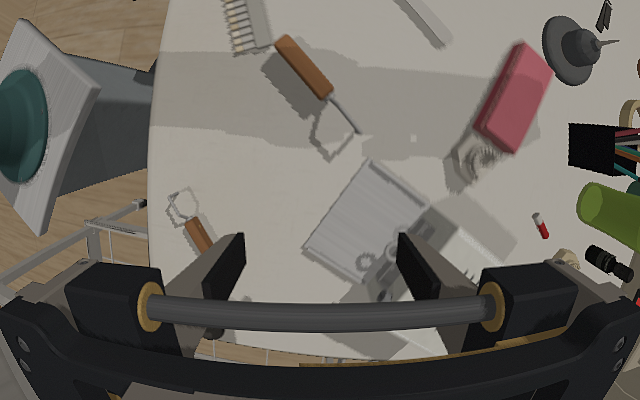

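Wrist view: the hook handle runs from about (283,42) to (325,93), with its rod reaching (360,133). The base plate and cabinet are at (370,220).

Run:
```python
from h import *
s,M=st(); im=cv2.imread("pics/w1.png")
hsv=cv2.cvtColor(im,cv2.COLOR_BGR2HSV)
m=cv2.inRange(hsv,(3,100,40),(18,255,255)); m[130:]=0;m[:, :260]=0;m[:,400:]=0
n,l,stt,ce=cv2.connectedComponentsWithStats(m); i=1+np.argmax(stt[1:,4]); 
pts=np.argwhere(l==i)[:,::-1]
P=np.array([wplane(u,v,30,s)[:2] for u,v in pts],np.float32)
r=cv2.minAreaRect(P); print(len(pts),r, cv2.boxPoints(r).round(1))
print("bend",wplane(360,133,43,s))
cv2.imwrite("pics/w1c.png",cv2.resize(im[10:170,250:450],None,fx=3.6,fy=3.6,interpolation=cv2.INTER_CUBIC))
```

```text
t 2.7 pos [512.5 253.5 405.2] yawx 38.98 zax [-0.0018  0.0031 -1.    ] F [-1.42  2.71 -1.08] w 91.7
1369 ((407.8565979003906, 351.0821228027344), (22.038352966308594, 87.59683227539062), 78.26556396484375) [[362.7 349.2]
 [448.5 331.4]
 [453.  353. ]
 [367.2 370.8]]
bend [506.07698391 330.83497894  43.        ]
```

View pics/w1c.png

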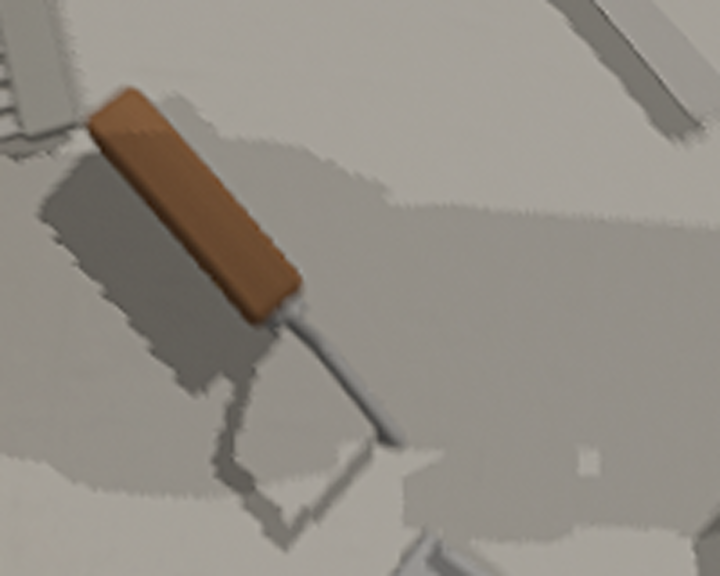

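{"name": "send_rows", "arguments": {"motion": [0,0,0.025,0,0,-9.6,0.06,0,0,0.025,0,0,-9.6,0.06,0,0,0.025,0,0,-9.6,0.06,0,0,0.025,0,0,-9.5,0.06,0.014,-0.024,0,0,0,0,0.06,0.014,-0.024,0,0,0,0,0.06,0.014,-0.024,0,0,0,0,0.06,0.014,-0.024,0,0,0,0,0.06,0.014,-0.024,0,0,0,0,0.06,0,0,0,0,0,0,0.06]}}

```text
time_s: 3.95
position: [415.9, 345.4, 305.1]
tcp_rot: [-2.467, -1.943, -0.001]
force: [0.2, -0.4, 0.1]
width: 60.3
```

Run:
```python
from h import *
s,M=st(); im=shot("wrist","w2"); s2,_=st()
hsv=cv2.cvtColor(im,cv2.COLOR_BGR2HSV)
m=cv2.inRange(hsv,(3,100,40),(18,255,255))
n,l,stt,ce=cv2.connectedComponentsWithStats(m)
for i in range(1,n):
  if stt[i,4]>300: print(stt[i])
  else: continue
  pts=np.argwhere(l==i)[:,::-1]
  P=np.array([wplane(u,v,30,s)[:2] for u,v in pts],np.float32)
  r=cv2.minAreaRect(P); print(len(pts),r)
```

```text
t 3.95 pos [415.9 345.4 305.1] yawx 76.44 zax [-3.0e-04  1.1e-03 -1.0e+00] F [ 0.15 -0.4   0.06] w 60.3
t 4.0 pos [417.3 344.1 304.9] yawx 76.29 zax [ 2.e-04  2.e-04 -1.e+00] F [ 0.54 -1.08  0.34] w 60.0
[ 482   57   17  115 1408]
1408 ((365.219482421875, 516.126708984375), (15.914936065673828, 105.76935577392578), 80.19084167480469)
[ 312  151   25  102 2432]Traceback (most recent call last):
  File "<stdin>", line 10, in <module>
  File "h.py", line 21, in wplane
    o,d=wray(u,v,s); return o+d*(z-o[2])/d[2]
        ~~~~^^^^^^^
  File "h.py", line 15, in wray
    c=env.get_calibration("wrist"); f=200/np.tan(np.radians(c["fov_y"])/2)
ValueError: time passes only in moves, steps and waits
```

View pics/w2.png

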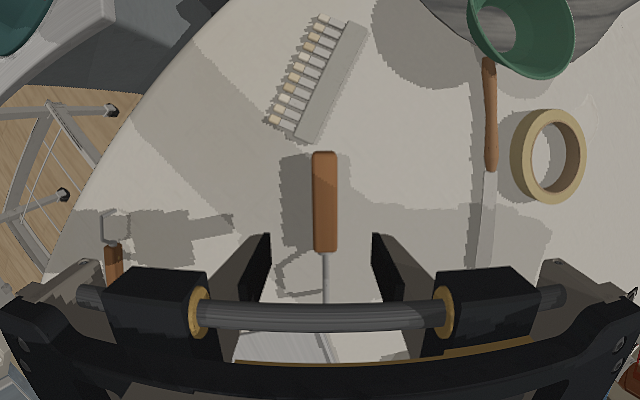

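```bash
sed -i 's/c=env.get_calibration("wrist")/c=WC/; s/^def cam/WC=env.get_calibration("wrist")\ndef cam/' h.py
python3 - <<'E'
from h import *
s={"position":np.array([415.9,345.4,305.1]),"tcp_rot":np.array([-2.467,-1.943,-.001])}
im=cv2.imread("pics/w2.png")
hsv=cv2.cvtColor(im,cv2.COLOR_BGR2HSV)
m=cv2.inRange(hsv,(3,100,40),(18,255,255))
n,l,stt,ce=cv2.connectedComponentsWithStats(m)
l=(l==l[200,325])
pts=np.argwhere(l)[:,::-1]
P=np.array([wplane(u,v,30,s)[:2] for u,v in pts],np.float32)
r=cv2.minAreaRect(P); print(len(pts),r,cv2.boxPoints(r)); st()
E
```

```text
2432 ((411.6205139160156, 349.70513916015625), (20.509706497192383, 89.65341186523438), 77.20133972167969) [[365.63583 349.63535]
 [453.06174 329.7748 ]
 [457.6052  349.77493]
 [370.1793  369.63547]]
t 4.0 pos [417.3 344.1 304.9] yawx 76.29 zax [ 2.e-04  2.e-04 -1.e+00] F [ 0.54 -1.08  0.34] w 60.0
```

{"name": "send_rows", "arguments": {"motion": [0.003,-0.006,0.015,0,0,-0.8,0.06,0,0,0.015,0,0,0,0.06,0,0,0.015,0,0,0,0.06,0,0,0.015,0,0,0,0.06,0,0,0.01,0,0,0,0.06,0,0,0,0,0,0,0.06,0,0,0,0,0,0,0.06,0,0,0,0,0,0,0.06,0,0,0,0,0,0,0.06,0,0,0,0,0,0,0.06]}}

```text
time_s: 5.25
position: [413.1, 347.5, 234.9]
tcp_rot: [2.46, 1.954, 0.001]
force: [0.5, 0.0, -0.4]
width: 60.1
```

Run:
```python
from h import *
s,M=st(); print(M.T@(np.array([411.5,349,193])-s["position"]))
```

```text
t 5.25 pos [413.1 347.5 234.9] yawx 76.92 zax [ 3.e-04  2.e-04 -1.e+00] F [ 0.46  0.05 -0.42] w 60.1
[ 1.11785855 -1.90589409 41.86449503]
```

{"name": "send_rows", "arguments": {"motion": [0.001,-0.002,0.012,0,0,-0.2,0.06,0,0,0.012,0,0,0,0.06,0,0,0.01,0,0,0,0.06,0,0,0.007,0,0,0,0.06,0,0,0,0,0,0,0.06,0,0,0,0,0,0,0.03,0,0,0,0,0,0,0.01,0,0,0,0,0,0,0.01,0,0,0,0,0,0,0.01,0,0,0,0,0,0,0.01], "grip_force": 45}}

```text
time_s: 6.5
position: [411.4, 349.0, 193.8]
tcp_rot: [2.456, 1.958, 0.001]
force: [0.2, 0.4, 0.7]
width: 21.5
```

Run:
```python
from h import *
s,M=st(); shot("scene","s3"); print(s["joints"])
im=cv2.imread("pics/s3.png");cv2.imwrite("pics/s3c.png",cv2.resize(im[120:330,200:440],None,fx=2.8,fy=2.8))
```

```text
t 6.5 pos [411.4 349.  193.8] yawx 77.13 zax [ 3.e-04  2.e-04 -1.e+00] F [0.2  0.42 0.73] w 21.5
[-2.45014188e-01  7.21240434e-01 -6.70027052e-01  1.96321625e+00
  6.91303519e-01  6.98804626e-01 -1.93938301e-04]
```

View pics/s3c.png

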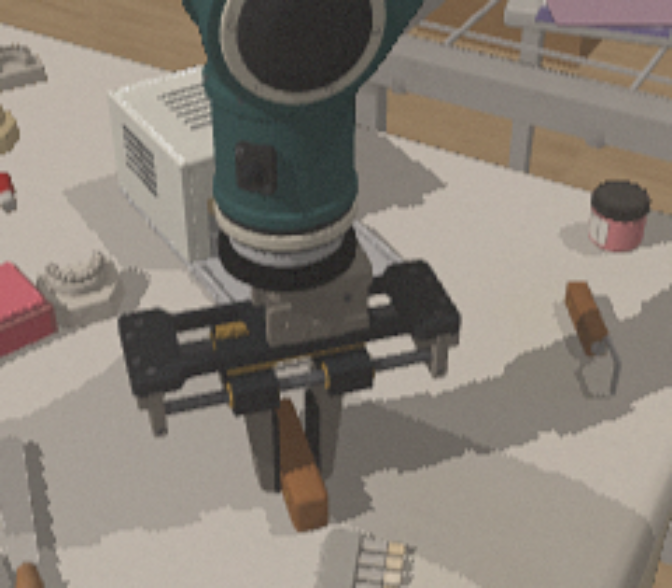

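Gripped: width is 21.5 mm and the fingers sit around the handle. Next I'll fit the eye ring in the saved top and wrist pictures.

Run:
```python
from h import *
w=cv2.imread("pics/w1.png")[220:310,330:430]; t=cv2.imread("pics/top0.png")[150:190,300:355]; s=cv2.imread("pics/scene0.png")[165:220,265:345]
def up(a,k): return cv2.convertScaleAbs(cv2.resize(a,None,fx=k,fy=k,interpolation=cv2.INTER_CUBIC),alpha=1.3)
A=np.zeros((600,800,3),np.uint8)
a=up(w,4);A[:300,:400][:a.shape[0],:a.shape[1]]=a[:300,:400]
a=up(t,7)[:300,:385];A[:a.shape[0],405:405+a.shape[1]]=a
a=up(s,5)[:290];A[305:305+a.shape[0],:a.shape[1]]=a
cv2.imwrite("pics/eyes.png",A)
```

```text
(no output)
```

View pics/eyes.png

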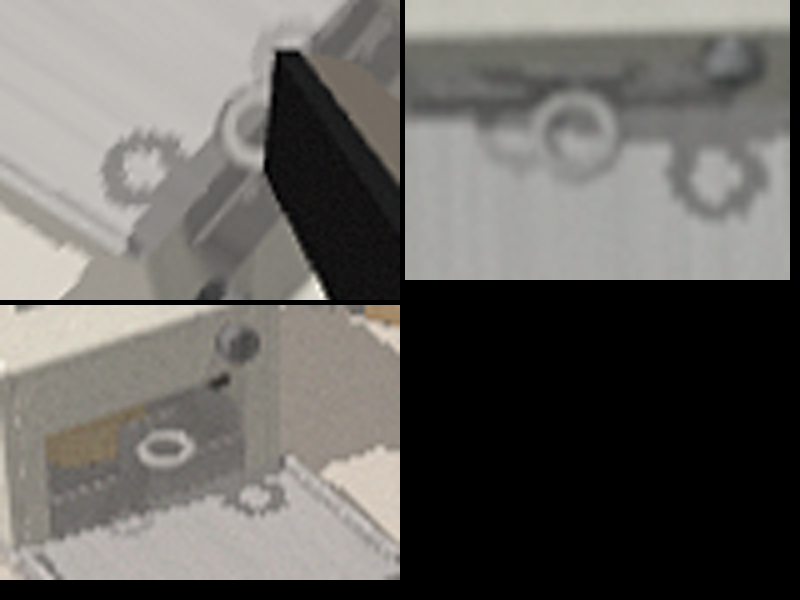

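Run:
```python
from h import *
s={"position":np.array([515.2,250.8,405.0]),"tcp_rot":np.array([-2.965,-1.035,0])}
print(plane("top",324.1,169.0,45),plane("scene",297.6,193.4,45),wplane(394.1,251.1,45,s))
# known: hook handle centre top face scene check
im=cv2.imread("pics/scene0.png");hsv=cv2.cvtColor(im,cv2.COLOR_BGR2HSV)
print("bend scene",plane("scene",290.2,236.8,43))
m=cv2.inRange(hsv,(3,100,40),(18,255,255));m[:,:280]=0;m[:255]=0;m[310:]=0;m[:,330:]=0
p=np.argwhere(m)[:,::-1].astype(float);print(p.mean(0),plane("scene",*p.mean(0),20), proj("scene",(411.3,348.7,20)))
st()
```

```text
[631.65040209 244.83161707  45.        ] [637.08789765 247.35688285  45.        ] [632.67613819 246.71049338  45.        ]
bend scene [513.35421791 327.28260275  43.        ]
[303.79769737 285.32072368] [409.04794871 353.44797561  20.        ] [305.57786684 283.48951569]
t 6.55 pos [411.4 349.  193.8] yawx 77.13 zax [ 3.e-04  2.e-04 -1.e+00] F [-0.08 -0.78  1.25] w 21.8
```

{"name": "send_rows", "arguments": {"motion": [0,0,-0.008,0,0,0,0.01,0,0,-0.014,0,0,0,0.01,0,0,-0.018,0,0,0,0.01,0,0,-0.018,0,0,0,0.01,0,0,-0.015,0,0,-2,0.01,0,0,-0.008,0,0,-3,0.01,0,0,0,0,0,-3.5,0.01,0,0,0,0,0,-3.5,0.01,0,0,0,0,0,-2.5,0.01,0,0,0,0,0,-1.1,0.01]}}

```text
time_s: 7.8
position: [411.3, 348.9, 275.1]
tcp_rot: [2.167, 2.274, 0.001]
force: [0.1, 1.1, -1.9]
width: 21.6
```

{"name": "send_rows", "arguments": {"motion": [-0.006,0.006,0,0,0,0,0.01,-0.014,0.014,0,0,0,0,0.01,-0.02,0.02,0,0,0,0,0.01,-0.02,0.02,0,0,0,0,0.01,-0.02,0.02,0,0,0,0,0.01,-0.018,0.018,0,0,0,0,0.01,-0.011,0.012,0,0,0,0,0.01,-0.005,0.006,0,0,0,0,0.01,0,0,0,0,0,0,0.01,0,0,0,0,0,0,0.01]}}

```text
time_s: 9.05
position: [531.9, 241.4, 274.7]
tcp_rot: [-2.166, -2.275, -0.0]
force: [0.6, -0.2, -1.7]
width: 21.6
```

Run:
```python
from h import *
s,M=st(); a=shot("scene","s4");b=shot("top","t4"); shot("wrist","w4")
tip=s["position"]+M@np.array([0,100,190.8]); bend=s["position"]+M@np.array([0,100,150.8])
print(tip,M.T@(np.array([532.4,240.8,226])-s["position"])); print(proj("top",bend),proj("top",tip),proj("scene",tip))
A=np.zeros((600,800,3),np.uint8)
x=cv2.resize(a[120:260,220:420],(400*2//2,280)); A[:280,:400]=x
x=cv2.resize(b[120:240,240:400],(800//2,300)); A[:300,400:]=x
x=cv2.resize(b[150:200,290:355],(390,300),interpolation=cv2.INTER_CUBIC);A[300:,400:790]=x
x=cv2.resize(a[160:225,265:345],(370,300),interpolation=cv2.INTER_CUBIC);A[300:,:370]=x
cv2.imwrite("pics/c4.png",A)
```

```text
t 9.05 pos [531.9 241.4 274.7] yawx 92.82 zax [-4.e-04  4.e-04 -1.e+00] F [ 0.58 -0.23 -1.68] w 21.6
[631.66750192 246.37483936  83.90725523] [-0.63090899  0.52726774 48.74282356]
[323.61673266 159.81233222] [323.47620629 164.63171887] [298.61844086 179.66424837]
```

View pics/c4.png

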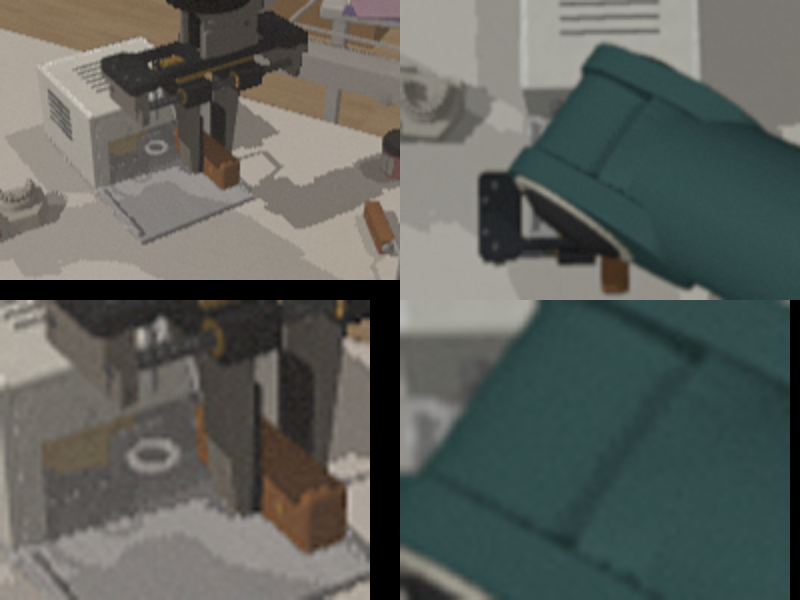

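View pics/w4.png

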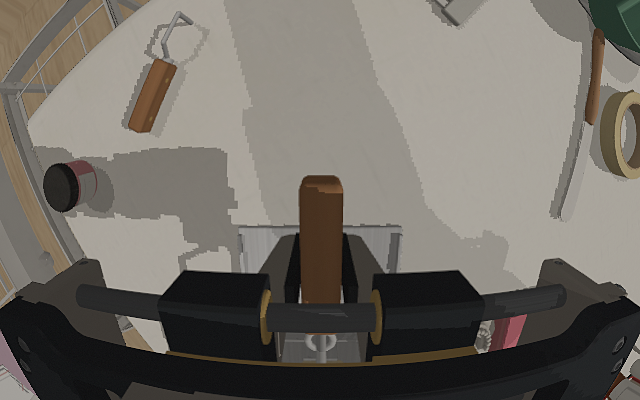

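Run:
```python
from h import *
s={"position":np.array([531.9,241.4,274.7]),"tcp_rot":np.array([-2.166,-2.275,0])}
M=R.from_rotvec(s["tcp_rot"]).as_matrix()
for z in (190.8,150.8): print(wproj(s["position"]+M@np.array([0,100,z]),s))
print("eye",wproj((632.3,245.5,45),s), wplane(320.5,342.5,45,s))
a=cv2.imread("pics/w4.png")[300:370,270:375];cv2.imwrite("pics/w4c.png",cv2.resize(a,None,fx=7,fy=7,interpolation=cv2.INTER_CUBIC))
a=cv2.imread("pics/s4.png")[160:215,270:330];cv2.imwrite("pics/s4c.png",cv2.resize(a,None,fx=10,fy=10,interpolation=cv2.INTER_CUBIC))
```

```text
[320.74356326 368.09756162]
[320.70806998 408.74949873]
eye [319.71775282 337.16089205] [638.39244303 246.46783809  45.        ]
```

View pics/w4c.png

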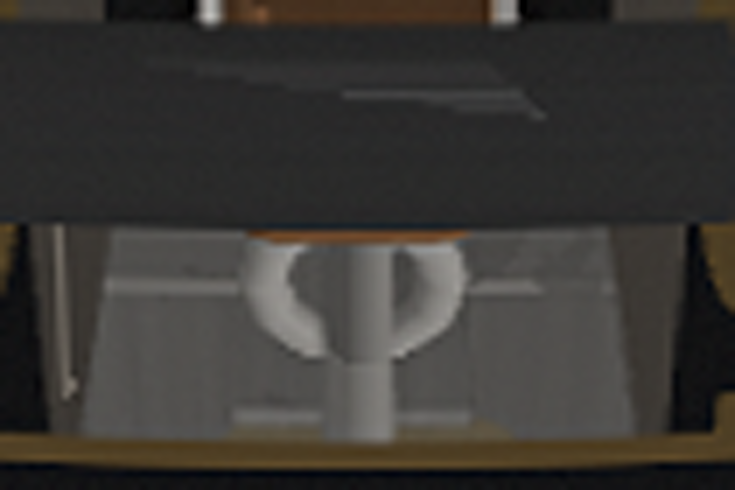

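View pics/s4c.png

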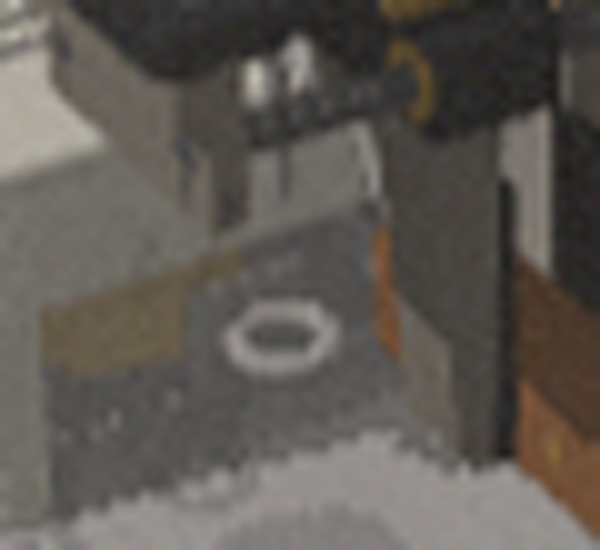

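Run:
```python
from h import *
s={"position":np.array([531.9,241.4,274.7]),"tcp_rot":np.array([-2.166,-2.275,0])}
print("far edge centre",wplane(320.9,351.2,45,s)-[14,0.7,0], "widest", wplane(320.9,340.,45,s))
print(proj("scene",(631.67,246.4,45)),proj("scene",(636.67,246.4,45)),proj("scene",(631.67,241.4,45)))
# tray/plate check: base plate front edge in wrist ~ row 228
print(wplane(320,226.5,12,s), wplane(320,226.5,6,s))
```

```text
far edge centre [634.75128932 246.63214085  45.        ] widest [635.48483905 246.66681732  45.        ]
[299.09461467 194.46257099] [298.06552136 193.37207557] [301.0807096  193.83878324]
[543.25371178 241.30508303  12.        ] [545.29028802 241.38972898   6.        ]
```

{"name": "send_rows", "arguments": {"motion": [0,0.002,0.002,0,0,0,0.01,0,0,0.005,0,0,0,0.01,0,0,0.006,0,0,0,0.01,0,0,0.006,0,0,0,0.01,0,0,0.005,0,0,0,0.01,0,0,0.004,0,0,0,0.01,0,0,0.002,0,0,0,0.01,0,0,0.001,0,0,0,0.01,0,0,0,0,0,0,0.01,0,0,0,0,0,0,0.01]}}

```text
time_s: 10.45
position: [534.6, 240.7, 243.8]
tcp_rot: [2.168, 2.274, 0.0]
force: [-0.5, 0.3, -1.1]
width: 21.5
```

Run:
```python
from h import *
s,M=st(); shot("scene","s5");shot("wrist","w5")
tip=s["position"]+M@np.array([0,100,190.8]); print(tip, proj("scene",tip), wproj(tip,s))
a=cv2.imread("pics/w5.png")[300:370,280:365];b=cv2.imread("pics/s5.png")[160:215,270:330]
cv2.imwrite("pics/c5.png",np.hstack([cv2.resize(a,(400,330),interpolation=cv2.INTER_CUBIC),cv2.resize(b,(400,330),interpolation=cv2.INTER_CUBIC)]))
```

```text
t 10.45 pos [534.6 240.7 243.8] yawx 92.73 zax [ 3.e-04  0.e+00 -1.e+00] F [-0.49  0.34 -1.15] w 21.5
[634.55261827 245.44307957  53.03680068] [298.78100974 190.72224556] [320.74309684 368.09701462]
```

View pics/c5.png

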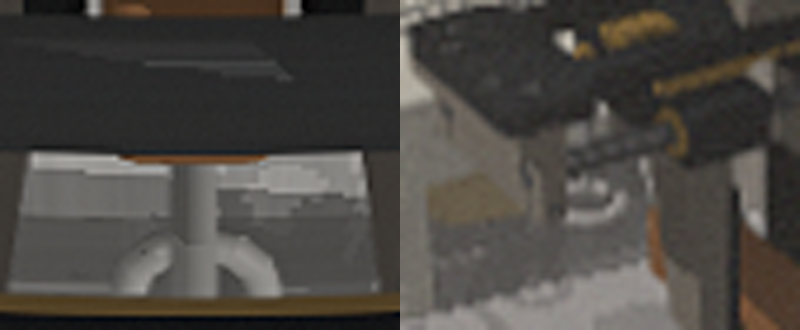

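Run:
```python
from h import *
s,M=st()
for v in (348,349,350): print(wplane(321.5,v,46,s)+[14,0.7,0])
```

```text
t 10.55 pos [534.6 240.7 243.8] yawx 92.73 zax [ 2.e-04  0.e+00 -1.e+00] F [-0.34 -0.56 -2.33] w 21.9
[633.80381796 245.95126929  46.        ]
[634.82568589 246.0020194   46.        ]
[635.85339936 246.05306389  46.        ]
```

{"name": "send_rows", "arguments": {"motion": [0.0007,0,0.001,0,0,0,0.01,0,0,0.002,0,0,0,0.01,0,0,0.002,0,0,0,0.01,0,0,0.002,0,0,0,0.01,0,0,0.002,0,0,0,0.01,0,0,0.003,0,0,0,0.01,0,0,0.003,0,0,0,0.01,0,0,0.002,0,0,0,0.01,0,0,0.001,0,0,0,0.01,0,0,0,0,0,0,0.01]}}

```text
time_s: 11.8
position: [534.5, 241.3, 225.6]
tcp_rot: [-2.168, -2.274, 0.0]
force: [0.5, -0.2, -1.3]
width: 21.9
```

Run:
```python
from h import *
s,M=st(); shot("scene","s6");shot("wrist","w6")
tip=s["position"]+M@np.array([0,100,190.8]); print(tip,s["wrist_torque"])
a=cv2.imread("pics/w6.png")[300:370,280:365];b=cv2.imread("pics/s6.png")[160:215,270:330]
cv2.imwrite("pics/c6.png",np.hstack([cv2.resize(a,(400,330),interpolation=cv2.INTER_CUBIC),cv2.resize(b,(400,330),interpolation=cv2.INTER_CUBIC)]))
```

```text
t 11.8 pos [534.5 241.3 225.6] yawx 92.73 zax [-1.e-04 -1.e-04 -1.e+00] F [ 0.49 -0.24 -1.27] w 21.9
[634.41220584 246.09754612  34.80182895] [ 0.02578433 -0.13609861  0.0610859 ]
```

View pics/c6.png

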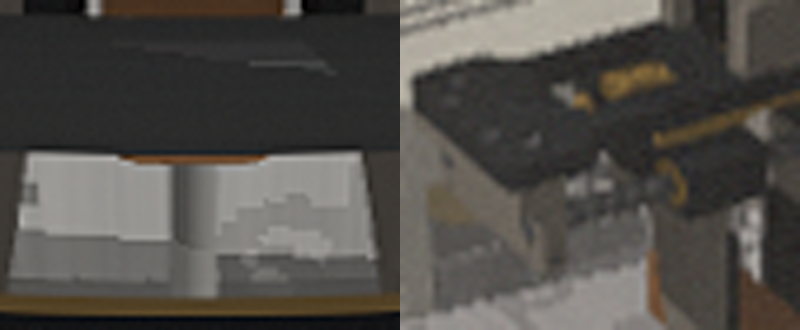

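No contact force, and the tip is at the right depth, so the hook is in the eye. Next is a gentle pull.

{"name": "send_rows", "arguments": {"motion": [0,-0.001,0,0,0,0,0.01,0,-0.002,0,0,0,0,0.01,0,-0.002,0,0,0,0,0.01,0,-0.002,0,0,0,0,0.01,0,-0.003,0,0,0,0,0.01,0,-0.003,0,0,0,0,0.01,0,-0.003,0,0,0,0,0.01,0,-0.003,0,0,0,0,0.01,0,-0.003,0,0,0,0,0.01,0,-0.003,0,0,0,0,0.01]}}

```text
time_s: 13.15
position: [509.4, 240.2, 225.7]
tcp_rot: [2.168, 2.274, 0.0]
force: [1.2, -0.4, -1.3]
width: 21.5
```

Run:
```python
from h import *
s,M=st(); print(M.T@s["force"],s["wrist_torque"])
```

```text
t 13.15 pos [509.4 240.2 225.7] yawx 92.73 zax [ 2.e-04  1.e-04 -1.e+00] F [ 1.24 -0.41 -1.32] w 21.5
[-0.46553479  1.22382817  1.32410326] [ 0.07822039 -0.56802953  0.05011679]
```

Run:
```python
from h import *
s,M=st(); a=shot("wrist","w7");b=shot("scene","s7")
cv2.imwrite("pics/c7.png",np.hstack([cv2.resize(a[300:370,280:365],(400,330),interpolation=cv2.INTER_CUBIC),cv2.resize(b[150:260,250:383],(400,330),interpolation=cv2.INTER_CUBIC)]))
```

```text
t 13.15 pos [509.4 240.2 225.7] yawx 92.73 zax [ 2.e-04  1.e-04 -1.e+00] F [ 1.24 -0.41 -1.32] w 21.5
```

View pics/c7.png

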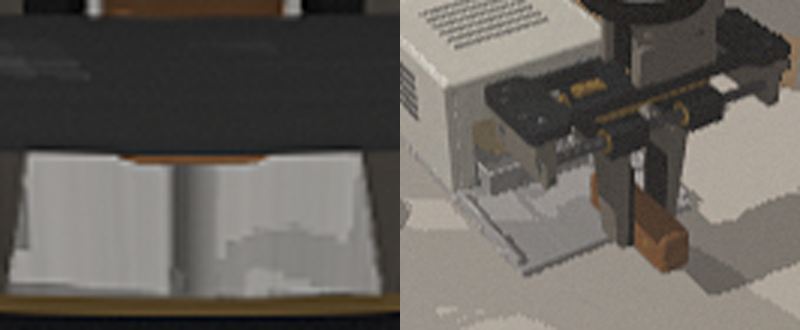

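The tray now shows in front of the opening, so it is following the hook. I'll continue in smaller steps.

{"name": "send_rows", "arguments": {"motion": [0,-0.002,0,0,0,0,0.01,0,-0.002,0,0,0,0,0.01,0,-0.002,0,0,0,0,0.01,0,-0.002,0,0,0,0,0.01,0,-0.002,0,0,0,0,0.01,0,-0.002,0,0,0,0,0.01,0,-0.001,0,0,0,0,0.01,0,-0.001,0,0,0,0,0.01,0,-0.001,0,0,0,0,0.01,0,-0.001,0,0,0,0,0.01]}}

```text
time_s: 14.5
position: [493.5, 239.4, 225.6]
tcp_rot: [-2.168, -2.274, 0.0]
force: [2.3, 0.0, -1.0]
width: 21.8
```

Run:
```python
from h import *
s,M=st(); print(s["wrist_torque"])
```

```text
t 14.5 pos [493.5 239.4 225.6] yawx 92.73 zax [-1.e-04 -0.e+00 -1.e+00] F [ 2.33  0.02 -0.95] w 21.8
[ 0.07067379 -0.56894142 -0.03978156]
```

{"name": "send_rows", "arguments": {"motion": [0,-0.0006,0,0,0,0,0.01,0,-0.0006,0,0,0,0,0.01,0,-0.0006,0,0,0,0,0.01,0,-0.0006,0,0,0,0,0.01,0,-0.0006,0,0,0,0,0.01,0,-0.0006,0,0,0,0,0.01,0,-0.0006,0,0,0,0,0.01,0,-0.0006,0,0,0,0,0.01,0,-0.0006,0,0,0,0,0.01,0,-0.0006,0,0,0,0,0.01]}}

```text
time_s: 15.75
position: [487.6, 239.1, 225.7]
tcp_rot: [2.168, 2.274, -0.0]
force: [2.1, -0.5, -1.6]
width: 22.0
```

Run:
```python
from h import *
s,M=st(); print(s["wrist_torque"])
```

```text
t 15.75 pos [487.6 239.1 225.7] yawx 92.73 zax [-0.e+00 -1.e-04 -1.e+00] F [ 2.14 -0.54 -1.62] w 22.0
[ 0.0909099  -0.55935916  0.00121557]
```

{"name": "send_rows", "arguments": {"motion": [0,-0.0007,0,0,0,0,0.01,0,-0.0007,0,0,0,0,0.01,0,-0.0007,0,0,0,0,0.01,0,-0.0007,0,0,0,0,0.01,0,-0.0007,0,0,0,0,0.01,0,-0.0007,0,0,0,0,0.01,0,-0.0007,0,0,0,0,0.01,0,-0.0007,0,0,0,0,0.01,0,-0.0007,0,0,0,0,0.01,0,-0.0007,0,0,0,0,0.01]}}

```text
time_s: 17.0
position: [480.6, 238.8, 225.7]
tcp_rot: [2.168, 2.274, -0.0]
force: [1.8, 0.0, -0.8]
width: 21.7
```

Run:
```python
from h import *
s,M=st(); print(s["wrist_torque"])
```

```text
t 17.0 pos [480.6 238.8 225.7] yawx 92.73 zax [-0. -0. -1.] F [ 1.83  0.02 -0.84] w 21.7
[ 0.08968555 -0.63689117 -0.02861316]
```

{"name": "send_rows", "arguments": {"motion": [0,-0.0007,0,0,0,0,0.01,0,-0.0007,0,0,0,0,0.01,0,-0.0007,0,0,0,0,0.01,0,-0.0007,0,0,0,0,0.01,0,-0.0007,0,0,0,0,0.01,0,-0.0007,0,0,0,0,0.01,0,-0.0007,0,0,0,0,0.01,0,-0.0007,0,0,0,0,0.01,0,-0.0007,0,0,0,0,0.01,0,-0.0007,0,0,0,0,0.01]}}

```text
time_s: 18.25
position: [473.6, 238.5, 225.6]
tcp_rot: [-2.168, -2.274, 0.0]
force: [2.8, -0.0, -0.9]
width: 21.9
```

Run:
```python
from h import *
s,M=st(); print(s["wrist_torque"])
```

```text
t 18.25 pos [473.6 238.5 225.6] yawx 92.73 zax [-1.e-04 -1.e-04 -1.e+00] F [ 2.79 -0.02 -0.95] w 21.9
[ 0.06555437 -0.66044611 -0.00724152]
```

{"name": "send_rows", "arguments": {"motion": [0,-0.0007,0,0,0,0,0.01,0,-0.0007,0,0,0,0,0.01,0,-0.0007,0,0,0,0,0.01,0,-0.0007,0,0,0,0,0.01,0,-0.0007,0,0,0,0,0.01,0,-0.0007,0,0,0,0,0.01,0,-0.0007,0,0,0,0,0.01,0,-0.0007,0,0,0,0,0.01,0,-0.0007,0,0,0,0,0.01,0,-0.0007,0,0,0,0,0.01]}}

```text
time_s: 19.5
position: [466.6, 238.1, 225.6]
tcp_rot: [2.168, 2.274, -0.0]
force: [1.7, 1.1, -1.1]
width: 21.9
```

Run:
```python
from h import *
s,M=st(); print(s["wrist_torque"])
```

```text
t 19.5 pos [466.6 238.1 225.6] yawx 92.73 zax [-0. -0. -1.] F [ 1.65  1.11 -1.06] w 21.9
[ 0.03473564 -0.59807886  0.04062652]
```

{"name": "send_rows", "arguments": {"motion": [0,-0.0007,0,0,0,0,0.01,0,-0.0007,0,0,0,0,0.01,0,-0.0007,0,0,0,0,0.01,0,-0.0007,0,0,0,0,0.01,0,-0.0007,0,0,0,0,0.01,0,-0.0007,0,0,0,0,0.01,0,-0.0007,0,0,0,0,0.01,0,-0.0007,0,0,0,0,0.01,0,-0.0007,0,0,0,0,0.01,0,-0.0007,0,0,0,0,0.01]}}

```text
time_s: 20.75
position: [459.6, 237.8, 225.6]
tcp_rot: [-2.168, -2.274, 0.0]
force: [2.2, 0.3, -0.5]
width: 21.7
```

Run:
```python
from h import *
s,M=st(); print(s["wrist_torque"])
```

```text
t 20.75 pos [459.6 237.8 225.6] yawx 92.73 zax [-1.e-04 -0.e+00 -1.e+00] F [ 2.19  0.28 -0.54] w 21.7
[ 0.11292899 -0.59300867  0.00226972]
```

{"name": "send_rows", "arguments": {"motion": [0,-0.0007,0,0,0,0,0.01,0,-0.0007,0,0,0,0,0.01,0,-0.0007,0,0,0,0,0.01,0,-0.0007,0,0,0,0,0.01,0,-0.0007,0,0,0,0,0.01,0,-0.0007,0,0,0,0,0.01,0,-0.0007,0,0,0,0,0.01,0,-0.0007,0,0,0,0,0.01,0,-0.0007,0,0,0,0,0.01,0,-0.0007,0,0,0,0,0.01]}}

```text
time_s: 22.0
position: [452.7, 237.5, 225.7]
tcp_rot: [2.168, 2.274, 0.0]
force: [3.3, 0.1, -2.1]
width: 21.9
```

Run:
```python
from h import *
s,M=st(); print(s["wrist_torque"],s["joints"].round(2))
```

```text
t 22.0 pos [452.7 237.5 225.7] yawx 92.73 zax [ 3.e-04  2.e-04 -1.e+00] F [ 3.26  0.08 -2.1 ] w 21.9
[ 0.05453217 -0.72396309  0.03092528] [ 0.07  0.67 -0.78  2.02  0.7   0.74  0.47]
```

{"name": "send_rows", "arguments": {"motion": [0,-0.0006,0,0,0,0,0.01,0,-0.0006,0,0,0,0,0.01,0,-0.0006,0,0,0,0,0.01,0,-0.0006,0,0,0,0,0.01,0,-0.0006,0,0,0,0,0.01,0,-0.0006,0,0,0,0,0.01,0,-0.0006,0,0,0,0,0.01,0,-0.0006,0,0,0,0,0.01,0,0,0,0,0,0,0.01,0,0,0,0,0,0,0.01]}}

```text
time_s: 23.25
position: [448.3, 237.2, 225.8]
tcp_rot: [2.168, 2.273, 0.001]
force: [6.2, 0.7, -3.5]
width: 21.5
```

Run:
```python
from h import *
s,M=st(); print(s["wrist_torque"])
```

```text
t 23.25 pos [448.3 237.2 225.8] yawx 92.71 zax [ 9.e-04  3.e-04 -1.e+00] F [ 6.16  0.69 -3.46] w 21.5
[ 0.22017522 -1.25249249  0.06176096]
```

{"name": "send_rows", "arguments": {"motion": [0,-0.0006,0,0,0,0,0.01,0,-0.0006,0,0,0,0,0.01,0,-0.0006,0,0,0,0,0.01,0,-0.0006,0,0,0,0,0.01,0,-0.0006,0,0,0,0,0.01,0,-0.0006,0,0,0,0,0.01,0,0,0,0,0,0,0.01,0,0,0,0,0,0,0.01,0,0,0,0,0,0,0.01,0,0,0,0,0,0,0.01]}}

```text
time_s: 24.5
position: [445.5, 237.0, 226.0]
tcp_rot: [2.168, 2.272, 0.004]
force: [7.7, 1.5, -3.0]
width: 21.5
```

Run:
```python
from h import *
s,M=st(); print(s["wrist_torque"])
```

```text
t 24.5 pos [445.5 237.  226. ] yawx 92.69 zax [ 0.0028  0.001  -1.    ] F [ 7.65  1.5  -2.96] w 21.5
[ 0.24646015 -1.84510007  0.02460002]
```

{"name": "send_rows", "arguments": {"motion": [0,-0.0006,0,0,0,0,0.01,0,-0.0006,0,0,0,0,0.01,0,-0.0006,0,0,0,0,0.01,0,-0.0006,0,0,0,0,0.01,0,-0.0006,0,0,0,0,0.01,0,0,0,0,0,0,0.01,0,0,0,0,0,0,0.01,0,0,0,0,0,0,0.01,0,0,0,0,0,0,0.01,0,0,0,0,0,0,0.01]}}

```text
time_s: 25.75
position: [443.3, 236.9, 226.3]
tcp_rot: [2.168, 2.271, 0.007]
force: [10.6, 0.9, -3.2]
width: 21.7
```

Run:
```python
from h import *
s,M=st(); print(s["wrist_torque"])
```

```text
t 25.75 pos [443.3 236.9 226.3] yawx 92.67 zax [ 0.0045  0.0016 -1.    ] F [10.62  0.89 -3.2 ] w 21.7
[ 0.22459383 -2.30193734  0.05633524]
```

{"name": "send_rows", "arguments": {"motion": [0,-0.0006,0,0,0,0,0.01,0,-0.0006,0,0,0,0,0.01,0,0,0,0,0,0,0.01,0,0,0,0,0,0,0.01,0,0,0,0,0,0,0.01,0,0,0,0,0,0,0.01,0,0,0,0,0,0,0.01,0,0,0,0,0,0,0.01,0,0,0,0,0,0,0.01,0,0,0,0,0,0,0.01]}}

```text
time_s: 27.0
position: [442.4, 236.8, 226.4]
tcp_rot: [2.168, 2.271, 0.008]
force: [11.8, 1.5, -3.4]
width: 21.5
```

Run:
```python
from h import *
s,M=st(); print(s["wrist_torque"])
a=shot("wrist","w8");b=shot("scene","s8")
cv2.imwrite("pics/c8.png",np.hstack([cv2.resize(a[300:370,280:365],(400,330),interpolation=cv2.INTER_CUBIC),cv2.resize(b[150:260,250:383],(400,330),interpolation=cv2.INTER_CUBIC)]))
s,M=st()
```

```text
t 27.0 pos [442.4 236.8 226.4] yawx 92.66 zax [ 0.0051  0.0018 -1.    ] F [11.8   1.5  -3.37] w 21.5
[ 0.25734731 -2.4727653   0.04185071]
t 27.1 pos [442.4 236.8 226.4] yawx 92.66 zax [ 0.0051  0.0018 -1.    ] F [11.76  0.07 -4.15] w 21.9
```

View pics/c8.png

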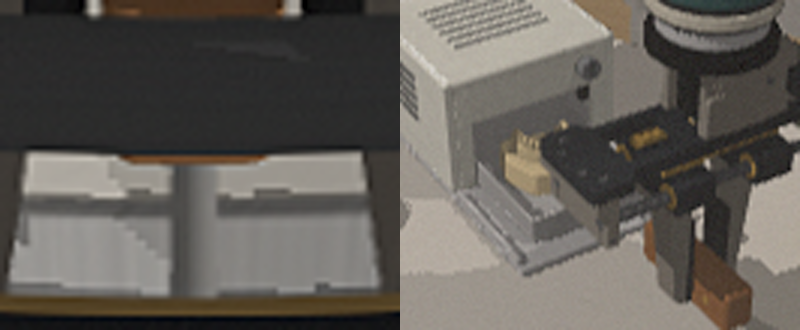

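{"name": "send_rows", "arguments": {"motion": [0,0.001,0,0,0,0,0.01,0,0.0015,0,0,0,0,0.01,0,0.002,0,0,0,0,0.01,0,0.002,0,0,0,0,0.01,0,0.002,0,0,0,0,0.01,0,0.002,0,0,0,0,0.01,0,0.002,0,0,0,0,0.01,0,0.0015,0,0,0,0,0.01,0,0.001,0,0,0,0,0.01,0,0,0,0,0,0,0.01]}}

```text
time_s: 28.35
position: [454.8, 237.5, 225.5]
tcp_rot: [-2.168, -2.274, 0.001]
force: [0.5, 0.5, -0.8]
width: 21.3
```

Run:
```python
from h import *
s,M=st(); print(s["wrist_torque"])
a=shot("wrist","w9");b=shot("top","t9"); tip=s["position"]+M@np.array([0,100,190.8]);print(tip)
cv2.imwrite("pics/c9.png",np.hstack([cv2.resize(a[300:370,280:365],(400,330),interpolation=cv2.INTER_CUBIC),cv2.resize(b[130:240,250:383],(400,330),interpolation=cv2.INTER_CUBIC)]))
```

```text
t 28.35 pos [454.8 237.5 225.5] yawx 92.73 zax [-7.e-04 -3.e-04 -1.e+00] F [ 0.54  0.53 -0.83] w 21.3
[ 0.08306168 -0.12424542  0.00057117]
[554.57982155 242.25018645  34.63732622]
```

View pics/c9.png

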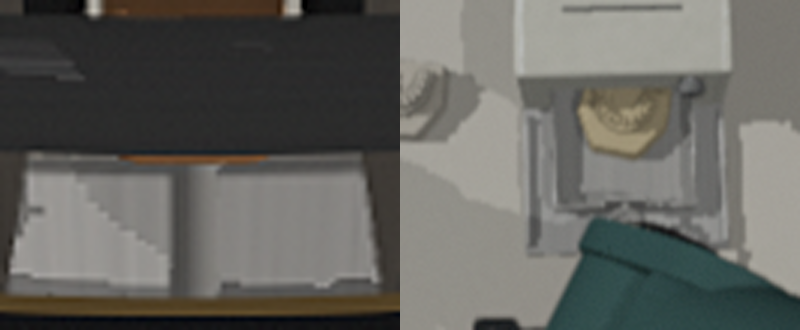

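{"name": "send_rows", "arguments": {"motion": [0,0,-0.001,0,0,0,0.01,0,0,-0.002,0,0,0,0.01,0,0,-0.002,0,0,0,0.01,0,0,-0.002,0,0,0,0.01,0,0,-0.002,0,0,0,0.01,0,0,-0.003,0,0,0,0.01,0,0,-0.004,0,0,0,0.01,0,0,-0.005,0,0,0,0.01,0,0,-0.005,0,0,0,0.01,0,0,-0.005,0,0,0,0.01]}}

```text
time_s: 29.7
position: [455.1, 237.6, 257.1]
tcp_rot: [2.168, 2.274, 0.0]
force: [-0.6, 0.1, -2.0]
width: 21.3
```

Run:
```python
from h import *
s,M=st(); print(s["wrist_torque"])
a=shot("wrist","w10");b=shot("scene","s10")
cv2.imwrite("pics/c10.png",np.hstack([cv2.resize(a[300:370,280:365],(400,330),interpolation=cv2.INTER_CUBIC),cv2.resize(b[150:260,250:383],(400,330),interpolation=cv2.INTER_CUBIC)]))
```

```text
t 29.7 pos [455.1 237.6 257.1] yawx 92.72 zax [ 1.e-04 -0.e+00 -1.e+00] F [-0.59  0.09 -2.05] w 21.3
[ 0.05409794 -0.12044691  0.01575525]
```

View pics/c10.png

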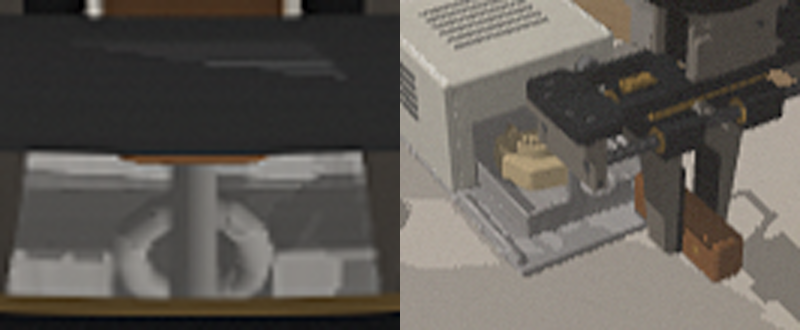

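Run:
```python
from h import *
for n,p in dict(scr=(203,220),scr2=(190,275),scr3=(180,312),brush1=(270,303),brush2=(286,316),brush3=(235,350),tape=(175,268)).items(): print(n,plane("top",*p,8).round(0))
s,M=st(); print(M.T@(np.array([410,390,194])-s["position"]))
```

```text
scr [523. 497.   8.]
scr2 [408. 517.   8.]
scr3 [332. 532.   8.]
brush1 [355. 349.   8.]
brush2 [330. 315.   8.]
brush3 [260. 415.   8.]
tape [421. 549.   8.]
t 29.8 pos [455.2 237.6 257.3] yawx 92.72 zax [ 9.e-04  3.e-04 -1.e+00] F [ 1.1   0.93 -1.32] w 21.2
[154.30618894 -37.98356441  63.26937295]
```

{"name": "send_rows", "arguments": {"motion": [0,0,-0.008,0,0,0,0.01,0,-0.003,-0.01,0,0,0,0.01,0.003,-0.008,-0.002,0,0,0,0.01,0.01,-0.01,0,0,0,0,0.01,0.022,-0.0065,0,0,0,0,0.01,0.032,0,0,0,0,0,0.01,0.035,0,0,0,0,0,0.01,0.032,0,0,0,0,0,0.01,0.022,0,0,0,0,0,0.01,0.008,0,0,0,0,0,0.01]}}

```text
time_s: 31.05
position: [418.2, 401.8, 276.5]
tcp_rot: [-2.164, -2.276, 0.0]
force: [-0.8, -0.5, -0.8]
width: 21.7
```

{"name": "send_rows", "arguments": {"motion": [0,0,0.01,0,0,0,0.01,0,0,0.016,0,0,0,0.01,0,0,0.018,0,0,0,0.01,0,0,0.014,0,0,0,0.01,0,0,0.008,0,0,0,0.01,0,0,0.004,0,0,0,0.01,0,0,0.003,0,0,0,0.01,0,0,0,0,0,0,0.01,0,0,0,0,0,0,0.01,0,0,0,0,0,0,0.01]}}

```text
time_s: 32.3
position: [419.8, 400.1, 203.9]
tcp_rot: [2.168, 2.274, 0.001]
force: [0.3, -0.1, -1.6]
width: 21.7
```

Run:
```python
from h import *
s,M=st(); shot("top","t11")
```

```text
t 32.3 pos [419.8 400.1 203.9] yawx 92.73 zax [ 4.e-04  3.e-04 -1.e+00] F [ 0.33 -0.11 -1.61] w 21.7
```

View pics/t11.png

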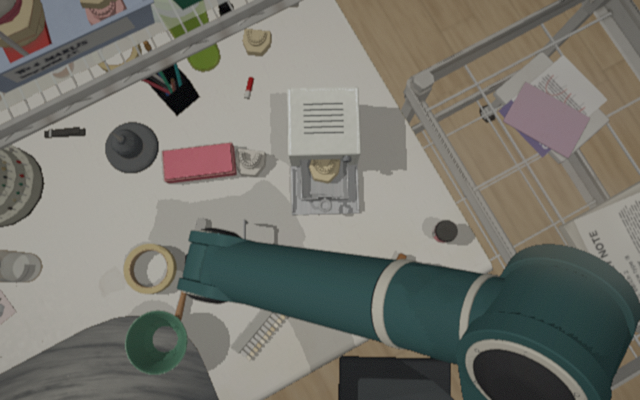

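{"name": "send_rows", "arguments": {"motion": [0,0,0.002,0,0,0,0.01,0,0,0.002,0,0,0,0.01,0,0,0.002,0,0,0,0.01,0,0,0.0015,0,0,0,0.01,0,0,0.001,0,0,0,0.01,0,0,0.0008,0,0,0,0.01,0,0,0.0004,0,0,0,0.01,0,0,0,0,0,0,0.01,0,0,0,0,0,0,0.01,0,0,0,0,0,0,0.01]}}

```text
time_s: 33.6
position: [419.8, 400.1, 194.0]
tcp_rot: [2.168, 2.274, -0.0]
force: [0.6, -0.1, -2.3]
width: 21.4
```

Run:
```python
from h import *
s,M=st(); print(s["wrist_torque"])
```

```text
t 33.6 pos [419.8 400.1 194. ] yawx 92.73 zax [-0. -0. -1.] F [ 0.58 -0.15 -2.3 ] w 21.4
[ 0.0789196  -0.09894924 -0.02762716]
```

{"name": "send_rows", "arguments": {"motion": [0,0,0.0004,0,0,0,0.01,0,0,0.0004,0,0,0,0.01,0,0,0.0004,0,0,0,0.01,0,0,0,0,0,0,0.01,0,0,0,0,0,0,0.01,0,0,0,0,0,0,0.01,0,0,0,0,0,0,0.01,0,0,0,0,0,0,0.01,0,0,0,0,0,0,0.01,0,0,0,0,0,0,0.01]}}

```text
time_s: 34.85
position: [419.7, 400.2, 193.8]
tcp_rot: [2.167, 2.273, 0.0]
force: [-2.0, -2.7, 7.7]
width: 22.0
```

Run:
```python
from h import *
s,M=st(); print(s["wrist_torque"])
```

```text
t 34.85 pos [419.7 400.2 193.8] yawx 92.73 zax [ 8.e-04 -5.e-04 -1.e+00] F [-1.97 -2.73  7.7 ] w 22.0
[-0.55322091  0.37327652  0.02437734]
```

{"name": "send_rows", "arguments": {"motion": [0,0,-0.0008,0,0,0,0.01,0,0,0,0,0,0,0.024,0,0,0,0,0,0,0.03,0,0,0,0,0,0,0.04,0,0,0,0,0,0,0.045,0,0,-0.005,0,0,0,0.045,0,0,-0.012,0,0,0,0.045,0,0,-0.02,0,0,0,0.045,0,0,-0.03,0,0,0,0.045,0,0,-0.03,0,0,0,0.045]}}

```text
time_s: 36.1
position: [419.7, 400.2, 292.9]
tcp_rot: [2.168, 2.274, 0.002]
force: [0.3, 0.9, 0.3]
width: 44.9
```

Run:
```python
from h import *
s,M=st(); shot("wrist","w12"); shot("scene","s12")
```

```text
t 36.1 pos [419.7 400.2 292.9] yawx 92.74 zax [ 8.e-04  7.e-04 -1.e+00] F [0.26 0.92 0.26] w 44.9
```

View pics/w12.png

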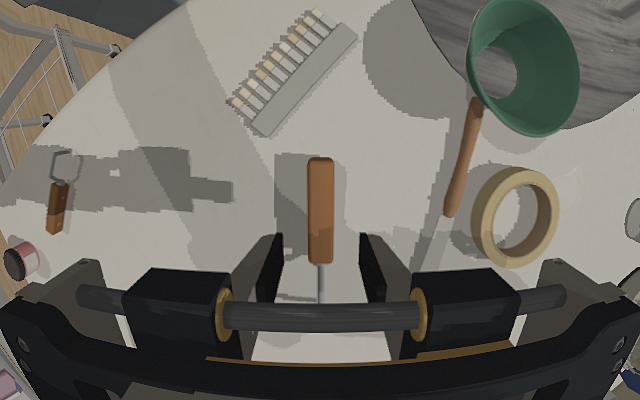

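View pics/s12.png

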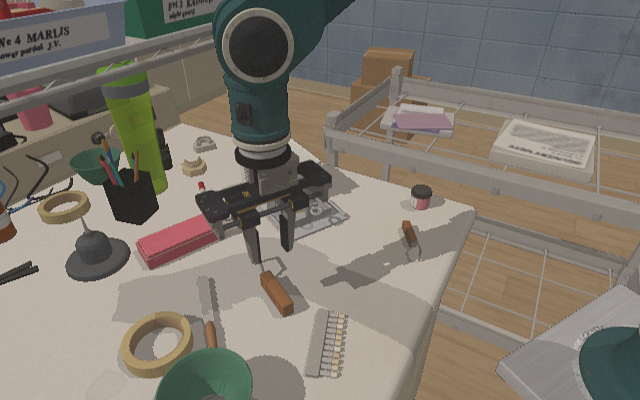

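The hook lies upright, with the handle at wrist (320,210) and scene (277,293). I'll back the arm away for a last look.

{"name": "send_rows", "arguments": {"motion": [0,0,-0.03,0,0,0,0.045,0,0,-0.04,0,0,0,0.045,0,0,-0.04,0,0,0,0.045,-0.02,0,0,0,0,2,0.045,-0.05,0,0,0,0,5,0.045,-0.06,0,0,0,0,5,0.045,-0.06,0,0,0,0,5,0.045,-0.06,0,0,0,0,5,0.045,-0.06,0,0,0,0,5,0.045,-0.05,0,0,0,0,5,0.045]}}

```text
time_s: 37.45
position: [350.9, 48.7, 400.4]
tcp_rot: [2.714, 1.582, -0.001]
force: [0.4, -0.1, 1.0]
width: 45.0
```

{"name": "send_rows", "arguments": {"motion": [-0.05,0,0,0,0,5,0.045,-0.05,0,0,0,0,5,0.045,-0.05,0,0,0,0,5,0.045,-0.05,0,0,0,0,5,0.045,-0.02,0,0,0,0,0,0.045,0,0,0,0,0,0,0.045,0,0,0,0,0,0,0.045,0,0,0,0,0,0,0.045,0,0,0,0,0,0,0.045,0,0,0,0,0,0,0.045]}}

```text
time_s: 38.7
position: [218.0, -121.6, 400.5]
tcp_rot: [-2.945, -1.094, 0.0]
force: [0.2, 0.6, 0.7]
width: 45.5
```

Run:
```python
from h import *
s,M=st(); t=shot("top","t13"); c=shot("scene","s13")
cv2.imwrite("pics/c13.png",np.hstack([cv2.resize(t[80:310,200:400],(400,460)),cv2.resize(c[140:330,220:385],(400,460))]))
hsv=cv2.cvtColor(t,cv2.COLOR_BGR2HSV)
m=cv2.inRange(hsv,(3,90,40),(18,255,220));m[:, :215]=0;m[:230]=0;m[310:]=0;m[:,300:]=0
n,l,q,ce=cv2.connectedComponentsWithStats(m); i=1+np.argmax(q[1:,4]); r=cv2.minAreaRect(np.argwhere(l==i)[:,::-1].astype(np.float32)); c=[plane("top",*p,30)[:2].round(1) for p in cv2.boxPoints(r)]; print(r,c,plane("top",*r[0],30))
```

```text
t 38.7 pos [ 218.  -121.6  400.5] yawx 40.77 zax [-2.e-04  2.e-04 -1.e+00] F [0.25 0.63 0.73] w 45.5
((246.0, 270.5), (43.0, 10.0), 90.0) [array([462.7, 410.6]), array([463.3, 390.1]), array([376.8, 385.8]), array([376.2, 406. ])] [419.44442388 398.08821474  30.        ]
```

View pics/c13.png

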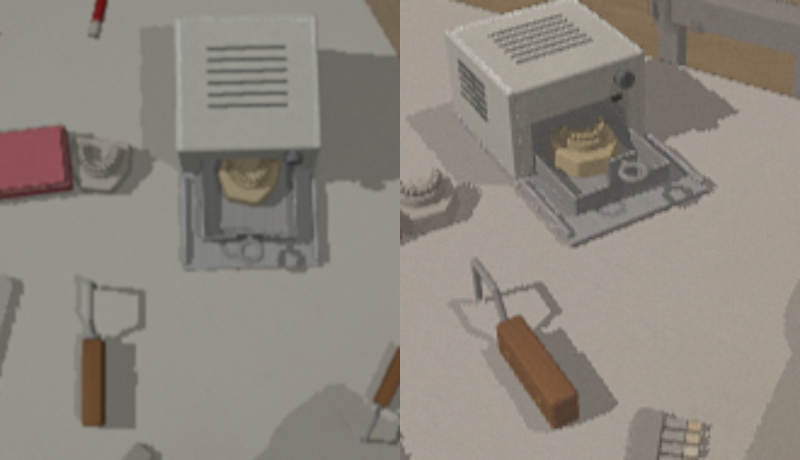

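The tray is out with the cast standing on it. The hook lies upright at (419,398), and the arm is well clear. Handing in.

```bash
python3 -c "
from cell import env
print(env.sign_off())"
```

```text
the job is handed in; nothing more can be done
None
```

The job is done and was handed in at about 39 s of the 72 s allowed. I used the large wooden-handled hook (about 87 × 22 mm on camera). The smaller one, about 61 × 15 mm, was the look-alike.

**Pull:** The tray dragged at about 2 N until the stop was felt, after roughly 77 mm of tray travel. I raised the pull in small steps and held it for over a second at 11.8 N. The force sensor was read only at the end of each move. The wrist moment gave about 13 N, slightly higher than the force reading, and no reading came near 20 N.

**Unhooking:** I eased forward until the force fell to about zero, then lifted the hook straight out of the ring with no snag. The tray sprang back a few millimetres and stayed out.

**Last checks:**
- **Tray:** the last top and scene pictures show it out with the yellowish cast standing on it.
- **Hook:** it lies upright on the bench with its handle centred at about (419, 398) mm. It is roughly 70–80 mm clear of the base plate.
- **Other things:** the spare cast, jar and box look unmoved, though I did not measure them.
- **Arm:** it is parked clear and touching nothing.

**Disagreements:** The scene camera's distances read up to 5 mm different from the top camera's, so I placed the hook's tip over the eye using the wrist and top views. When I set the hook down, the force briefly read about 8 N on the bench.

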